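Start a chip programmer: close its socket lever, press its start key

ROBOT

A 7-joint arm with a two-finger parallel gripper is mounted at the origin on a cart in front of the work surface, level with it; the furniture and walls round the work are solid. World frame = base frame: x ahead of the robot, y to its left, z up, the work surface at z = 0. Lengths are in m, angles in rad, forces in N, time in s.
With the tool pointing down it reaches from about 0.4 to 0.85 m from the base axis. Payload 6.9 kg.
Tool frame: the origin (TCP) lies midway between the tips of the shut fingers; the grasp point (between the pads) lies behind it (ctrl.pinch_z is the z of the grasp point in the tool frame, in m); z points along the fingers, y is the line along which they close (so a half turn about z gives the same grasp; the last joint's range is limited). The gripper opens to 85 mm and grips with 20 to 120 N. Pads are 22 mm wide; open, the fingers measure 114 mm over their backs; the gripper's body (76 mm by 85 mm) begins 54 mm behind the grasp point. The pads swing forward as they close: fully open they stand 13 mm farther back than shut.
Start: joints at [0.105, 0.507, -0.238, 1.5, 0.126, 1.149, -0.155], TCP at [0.625, -0, 0.231] pointing down, gripper open.
Joint ranges: [-3.08, 3.08], [-0.24, 2.05], [-1.43, 1.35], [0, 2.5], [-1.52, 4.66], [0.17, 1.96], [-2.89, 2.89]. Speed limits (rad/s): [2.39, 2.39, 3.14, 3.14, 3.14, 3.14, 3.14].

INTERFACE

Orientations are given as a unit quaternion [w, x, y, z].
In Python, from station import ctrl, get_state, vision, ticket, models gives the robot as it stands. Calls block until the motion is done:
- ctrl.movep(position, orientation): joint-space move of the TCP to a pose.
- ctrl.movel(position, frame=None, max_speed=0.15): straight line of the TCP; frame=None keeps the orientation; max_speed is the mean speed in m/s.
- ctrl.set_joints(angles): joint-space move.
- ctrl.ungrasp() and ctrl.close_gripper(force=None): open the fingers fully, or close them until they stop; force is the grip in N (None keeps the last).
- ctrl.pause(seconds).
- ctrl.ik(position, orientation): joint angles nearest the present ones, or None.
- get_state(): the state.
- vision.grab_frame(name): name is "scene" or "side" or "wrist"; returns (picture, depth): 420x560x3 uint8, blue, green, red; 420x560 float32, m along the optical axis (not along the pixel's ray), 0 where there is no reading.
- vision.camera_info(name): a dict with "mtx" (3x3 intrinsics, pixels), "R" (3x3) and "t" (3): a world point X has camera coordinates R X + t; the wrist camera has in their place "hand_eye" (4x4, takes a point from camera to tool coordinates, whose origin is the TCP and whose axes are the flange's). Camera axes: x right, y down, z forward; pixel columns grow to the right and rows downward; lengths in m; the calibration is good to about 2 mm. A picture is of the moment at which its call begins: read the wrist's pose just before it. camera_info takes no time and is no camera call.
A pose or a line that the arm cannot do raises ctrl.Unreachable and nothing moves.
- ticket.close_job(): hands the job in; it is judged then, once.
Trained networks look in the newest picture that a camera, given by its name, has taken for a name from the list of things; names that differ only in an ending like _2 or _b are one class to them, and where a whole thing is asked for, a point or a joint stands for the part that bears it (a point fixed in the world has none). Each returns a list of dicts, best first, with "p" (0 to 1); they miss things now and then, are a little off and sometimes report something else, mostly with a low value. They report only what shows in the picture. A call takes as long as a camera call.
- models.recognise(camera, target): "point" ([column, row] in pixels, amid what is visible of it).
- models.masks_of(camera, target): "mask" (420x560 bool, what is visible of it) and "point" ([column, row] in pixels, amid what is visible of it).
The state is a dict: "time": time; "qpos": joint angles; "qd": joint speeds; "tau": joint torques, N m; "tcp_pos": TCP position; "eef_rot": TCP orientation; "contact_force": force on the tool from outside, world axes, zero at the start; "wrist_torque": the same for the moment, N m; "width": finger opening in m; "gripper_force": force on a finger pad.
Only numpy, scipy, OpenCV 4.12 (cv2) and the standard library are available. Lean on these libraries where they do the work, as an engineer would, in place of code of your own. Each camera call takes 0.05 s, during which the arm holds its last target. There are 200 camera calls.

TASK

Two chip programmers stand on the bench with their socket levers up; one has a chip in its socket, the other is empty. On the one with the chip, push the socket lever all the way down with the fingertips, so that the contacts close on the chip's legs, and only then gently press its oblong start key down and let it come up again. Do not touch the chip or the empty programmer, do not press the round keys or lift or shift anything else on the bench, and withdraw when done.

Things in the scene. Friction and masses are not known exactly. Their poses are not given: they have to be found in the camera images.
- programmer: the programmer with the chip: fixed light grey case, 120 (x) by 160 mm (y), top 36 mm above the bench. Origin: centre of its underside; x points from its key row to its socket, y along the row, z up. Keys along the -x edge; pale green socket, 26 (x) by 68 mm (y), top 49 mm above the bench, centred at x 26, y -14 mm; lever at its +y end. Nothing else stands up from the top.
- lever (a joint): its socket lever: 0 upright (open), growing to 1.45 rad as it folds down and outward to the programmer's +y, away from the socket, until nearly level at its stop (closed). Starts at 0 to 0.3. A stiff cam: it takes about 2.5 N at the knob all the way and stays wherever it is left.
- lever_hinge (a point): hinge point of the lever on the case, 45 mm above the bench (9 mm above the case's top), at x 35, y 28 mm in the programmer's frame; its axis lies along the programmer's x. The bearing cheeks beside it rise to 49 mm above the bench and end 4 mm beyond it in y.
- lever_knob (a point): centre of the dark ball knob, 10 mm across, at the lever's end, 29 mm from the hinge; the lever is a steel rod 3.4 mm thick
- start_key (a joint): travel of the oblong start key, downward: 0 at rest, 0.004 m at its stop; a spring pushes it back with 1 N at rest and 4.2 N at the stop
- start_key_top (a point): centre of the top face of the oblong start key (13 mm in x by 26 mm in y), at x -40, y -44 mm in the programmer's frame, 6 mm above the case's top
- middle_key (a joint): travel of the round key (13 mm across, the same height and spring) in the middle of the row, at x -40, y 4 mm; not to be pressed
- end_key (a joint): travel of the other round key, at x -40, y 48 mm; not to be pressed
- chip: black 28-leg chip standing loose in the socket, 14 (x) by 37 mm (y); origin at the underside of its body, on the socket's top 49 mm above the bench; its top is 53 mm above the bench. Its centre lies at x 26, y -23 mm in the programmer's frame, so its near end is 32 mm from the lever hinge in y.
- empty_programmer: the other programmer, alike in everything (same frame and sizes, lever up) but with no chip in its socket; not to be touched
- heatsink: loose finned heatsink 30 x 30 x 16 mm standing between the two programmers, to be left alone
- tweezers: loose tweezers 12 x 122 x 9 mm near the front edge, to be left alone
- screwdriver: loose screwdriver 16 x 158 x 16 mm near the front edge, to be left alone
- tool_case: loose flat blue case 88 x 150 x 21 mm at the back, to be left alone
- flux_tin: loose round tin 46 mm across, 28 mm high, at the back, to be left alone
- side_cutter: loose side cutter 149 x 65 x 14 mm at the back right, to be left alone
- chip_tray: loose black tray 75 x 120 x 12 mm with chips in it, at the back, to be left alone

How it is judged:
By the outcome, as a careful person would: the job done as asked, in the order asked, and still so for the second after the job is handed in, with the robot touching nothing.
It also fails if it takes over 40 s, if anything falls off the work surface, if the arm or the gripper's body presses on something with over 40 N, if the wrist force passes 120 N, or if a joint passes its speed limit or range.

## Working session

There is one attempt and no reset: what is moved stays moved. The work goes in short steps, each a Python script; the robot and the scene stay as the last script left them, time stands still between calls to the robot, and variables do not carry over. Pictures are saved under pics/ and viewed, at most 10 in all, crops included, and the job is handed in when it is done.

```bash
mkdir -p pics
python3 - <<'E'
from station import ctrl,get_state,vision,models
import cv2
for c in("scene","side"):
    im,d=vision.grab_frame(c); cv2.imwrite(f"pics/{c}0.png",im)
    for t in("programmer","empty_programmer","chip","lever_knob","start_key","middle_key","end_key"):
        print(c,t,[( [round(float(v)) for v in r["point"]],round(float(r["p"]),2)) for r in models.recognise(c,t)][:4])
s=get_state();print(s["time"],s["eef_rot"],s["width"],ctrl.pinch_z)
E
```

```text
scene programmer [([218, 252], 0.73), ([350, 207], 0.25)]
scene empty_programmer [([351, 206], 0.95), ([229, 204], 0.63)]
scene chip []
scene lever_knob []
scene start_key [([241, 244], 0.41)]
scene middle_key []
scene end_key []
side programmer [([266, 216], 0.71)]
side empty_programmer [([260, 273], 0.94), ([220, 238], 0.57)]
side chip [([331, 217], 0.39)]
side lever_knob [([331, 218], 0.47)]
side start_key []
side middle_key [([219, 239], 0.47)]
side end_key []
0.8 [-2.55660052e-05  7.07115948e-01  7.07097613e-01 -8.03247470e-06] 0.08560498128929799 -0.0187
```

View pics/scene0.png

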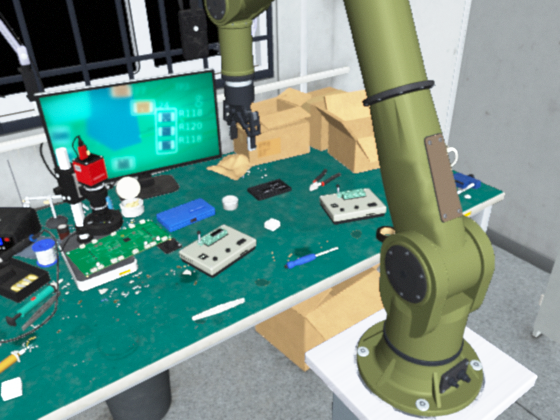

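View pics/side0.png

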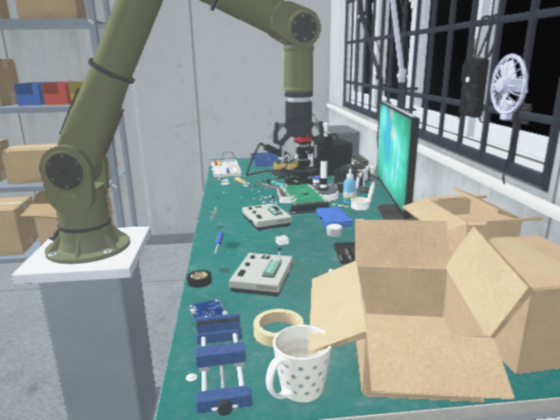

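Scene: one programmer is at (218,250), on the robot's left, and the other at (352,205), on its right. The chip can't be told from here, so I'll look with the wrist camera.

```bash
cat > h.py <<'E'
from station import ctrl,get_state,vision,models,ticket
import numpy as np,cv2
from scipy.spatial.transform import Rotation as Ro
def rot(q): return Ro.from_quat([q[1],q[2],q[3],q[0]]).as_matrix()
def pose():
    s=get_state();T=np.eye(4);T[:3,:3]=rot(s["eef_rot"]);T[:3,3]=s["tcp_pos"];return T
def wcam(T):
    ci=vision.camera_info("wrist");return np.array(ci["mtx"]),T@np.array(ci["hand_eye"])
def deproj(K,M,u,v,d): # M cam->world
    return M[:3,:3]@(np.linalg.inv(K)@np.array([u,v,1.])*d)+M[:3,3]
def onplane(K,M,u,v,z):
    r=M[:3,:3]@np.linalg.inv(K)@np.array([u,v,1.]);return M[:3,3]+r*(z-M[2,3])/r[2]
def proj(K,M,X):
    c=K@(M[:3,:3].T@(np.asarray(X)-M[:3,3]));return c[:2]/c[2]
def fixcam(n):
    ci=vision.camera_info(n);R=np.array(ci["R"]);M=np.eye(4);M[:3,:3]=R.T;M[:3,3]=-R.T@np.array(ci["t"]).ravel();return np.array(ci["mtx"]),M
E
python3 - <<'E'
from h import *
K,M=fixcam("scene");im,d=vision.grab_frame("scene")
for p in((218,252),(352,206)): print(onplane(K,M,*p,0.036),deproj(K,M,*p,d[p[1],p[0]]))
print(np.array(vision.camera_info("wrist")["hand_eye"]).round(3),vision.camera_info("wrist")["mtx"])
T=pose();im,d=vision.grab_frame("wrist");cv2.imwrite("pics/w0.png",im)
E
```

```text
[0.50398673 0.15719995 0.036     ] [0.50509116 0.15668259 0.03513018]
[ 0.47287503 -0.25823418  0.036     ] [ 0.47275833 -0.25812141  0.03609521]
[[-0.    -0.962 -0.273  0.07 ]
 [ 1.    -0.    -0.001  0.001]
 [ 0.001 -0.273  0.962 -0.142]
 [ 0.     0.     0.     1.   ]] [[301.12483292   0.         272.83704549]
 [  0.         301.12483292 210.97239606]
 [  0.           0.           1.        ]]
```

View pics/w0.png

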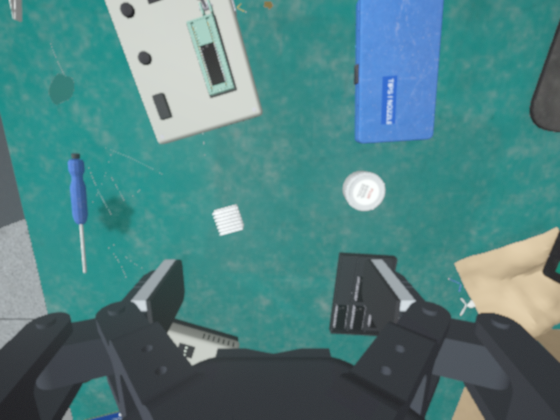

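The wrist view shows the chip (dark block at (210,60)) in the left programmer's socket. Its oblong key is at (162,105) and its round keys at (144,58) and (127,10). I'll move over it to measure.

```bash
cat >> h.py <<'E'
def fitcase(d,T,c0):
    K,M=wcam(T);v,u=np.mgrid[:420,:560]
    P=np.stack([u,v,np.ones_like(u)],-1)@np.linalg.inv(K).T*d[...,None]@M[:3,:3].T+M[:3,3]
    m=(d>0)&(P[...,2]>.028)&(P[...,2]<.043)&(np.hypot(P[...,0]-c0[0],P[...,1]-c0[1])<.13)
    n,l,st,_=cv2.connectedComponentsWithStats(m.astype(np.uint8));m=l==1+np.argmax(st[1:,4])
    r=cv2.minAreaRect((P[m][:,:2]*1000).astype(np.float32))
    return r,np.median(P[m][:,2]),P
E
python3 - <<'E'
from h import *
ctrl.movep([0.50,0.115,0.28],get_state()["eef_rot"])
T=pose();im,d=vision.grab_frame("wrist");cv2.imwrite("pics/w1.png",im);np.savez("w1.npz",d=d,T=T,im=im)
print(T[:3,3],fitcase(d,T,[.504,.157])[:2])
K,M=wcam(T)
for t,z in(("start_key",.042),("middle_key",.042),("end_key",.042),("chip",.053),("lever_knob",.073),("programmer",.036)):
    for r in models.recognise("wrist",t)[:2]: print(t,np.round(r["point"]),round(r["p"],2),onplane(K,M,*r["point"],z).round(4))
E
```

```text
[0.50020895 0.1147972  0.28036049] (((535.2210693359375, 143.7454833984375), (120.6682357788086, 160.07516479492188), 15.720956802368164), np.float64(0.03522864744432547))
start_key [279. 200.] 0.58 [0.5087 0.0913 0.042 ]
middle_key [270. 166.] 0.59 [0.4979 0.1364 0.042 ]
chip [323. 175.] 0.83 [0.5628 0.1267 0.053 ]
lever_knob [326. 129.] 0.37 [0.5609 0.1815 0.073 ]
programmer [296. 152.] 0.64 [0.5306 0.1521 0.036 ]
```

View pics/w1.png

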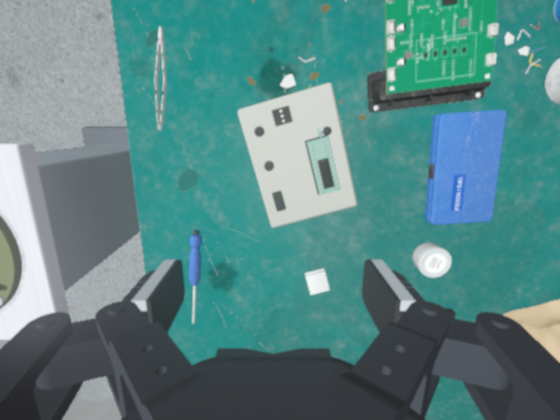

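The case fits at (0.535, 0.144), yaw 15.7°, size 120.7×160.1 mm. The models' start key, chip and knob agree with that within 4 mm. The lever is near upright at (326,130). Next step is to shut the gripper and push the lever over.

```bash
cat >> h.py <<'E'
C=np.array([.5352,.1437]);YAW=np.deg2rad(15.72)
def W(x,y,z):
    c,s=np.cos(YAW),np.sin(YAW);return [C[0]+(c*x-s*y)/1e3,C[1]+(s*x+c*y)/1e3,z/1e3]
q=(Ro.from_euler("z",YAW)*Ro.from_quat([2**-.5,2**-.5,0,0])).as_quat();Q=[q[3],q[0],q[1],q[2]]
def loc():
    s=get_state();p=s["tcp_pos"];d=np.array([p[0]-C[0],p[1]-C[1]])*1e3;c,n=np.cos(YAW),np.sin(YAW);f=s["contact_force"]
    return round(s["time"],2),np.round([c*d[0]+n*d[1],-n*d[0]+c*d[1],p[2]*1e3],1),np.round([c*f[0]+n*f[1],-n*f[0]+c*f[1],f[2]],2)
E
python3 - <<'E'
from h import *
print(get_state()["time"])
ctrl.close_gripper(force=20)
ctrl.movep(W(35,5,110),Q);print(loc())
ctrl.movel(W(35,6,66));ctrl.pause(.1);print(loc())
for y,z in((12,66),(18,65),(24,63),(30,61),(34,60)):
    ctrl.movel(W(35,y,z),max_speed=.05);print(loc())
    if abs(loc()[2]).max()>12: break
T=pose();im,d=vision.grab_frame("wrist");cv2.imwrite("pics/w2.png",im[:,100:460])
im,d=vision.grab_frame("side");cv2.imwrite("pics/s2.png",cv2.resize(im[160:260,210:340],None,fx=4,fy=4))
E
```

```text
1.9917
(3.53, array([ 35.3,   4.8, 110.9]), array([ 0.35, -0.91,  0.93]))
(4.08, array([36. ,  5.9, 67.8]), array([-0.03,  0.38,  0.29]))
(4.34, array([35.4, 12.5, 66.7]), array([ 0.31, -0.55, -0.15]))
(4.62, array([35. , 18.6, 65. ]), array([-0.33, -0.48, -1.3 ]))
(4.89, array([34.9, 24.6, 62.7]), array([ 0.16,  0.09, -0.45]))
(5.17, array([34.8, 30.4, 60.7]), array([-0.  , -1.01, -1.23]))
(5.42, array([34.7, 33.2, 59.6]), array([ 1.01, -5.08, -2.36]))
```

View pics/w2.png

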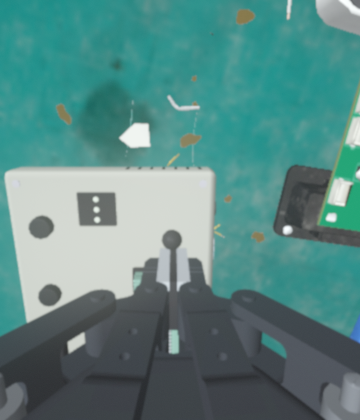

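The knob is at (172,240) in the crop, directly ahead of the finger tips. Contact has only just begun. I'll compute the knob's position from this view.

Run:
```python
from h import *
T=pose();K,M=wcam(T);print(loc())
im,d=vision.grab_frame("wrist")
def L(p): 
    e=(p[:2]-C)*1e3;c,n=np.cos(YAW),np.sin(YAW);return np.round([c*e[0]+n*e[1],-n*e[0]+c*e[1],p[2]*1e3],1)
for u,v in((272,238),(272,242),(272,236),(268,262),(276,262),(282,270)): print(u,v,L(deproj(K,M,u,v,d[v,u])))
a=M[:3,3];print("cam",L(a))
for z in (60,65,70,74):print(L(onplane(K,M,272,240,z/1e3)))
# predicted keys vs picture
for p in((-40,48,42),(-40,4,42)):print(p,proj(K,M,W(*p)))
cv2.imwrite("pics/w3.png",cv2.resize(im[200:320,190:350],None,fx=4,fy=4))
```

```text
(5.52, array([34.7, 33.2, 59.6]), array([ 1.51, -5.78, -4.14]))
272 238 [35.5 51.5 66.8]
272 242 [35.5 50.  68.2]
272 236 [35.5 52.7 67.2]
268 262 [33.8 44.5 78.4]
276 262 [37.4 45.  79.3]
282 270 [39.8 45.4 87.8]
cam [ 36.3 103.4 201.6]
[35.5 47.8 60. ]
[35.5 49.8 65. ]
[35.5 51.7 70. ]
[35.6 53.3 74. ]
(-40, 48, 42) [137.49495009 227.97303164]
(-40, 4, 42) [146.59243944 297.28282176]
```

View pics/w3.png

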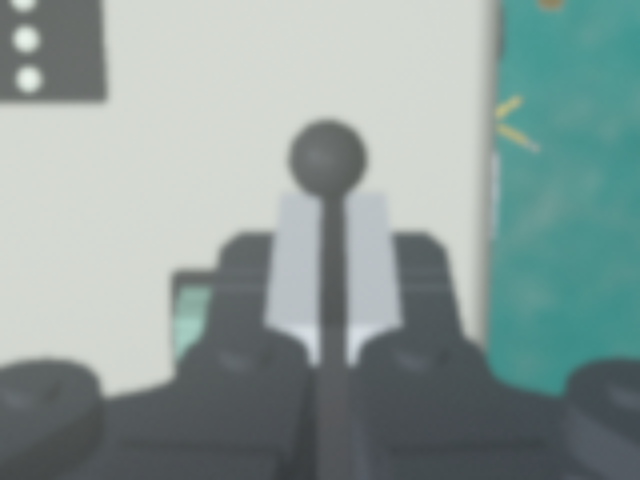

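The knob is at about y 50, z 63, so the lever is at about 50°, as planned. Next: back off, lift, and press from above.

Run:
```python
from h import *
ctrl.movel(W(35,27,61));ctrl.movel(W(35,27,85));ctrl.movel(W(35,59,85));ctrl.movel(W(35,59,72));ctrl.pause(.3);b=loc();print(b)
for z in np.arange(68,48.9,-1.5):
    ctrl.movel(W(35,59,z),max_speed=.04);ctrl.pause(.05);l=loc();print(*l)
    if l[2][2]-b[2][2]>12: break
```

```text
(7.04, array([35.2, 58.8, 72.4]), array([ 0.21, -0.13,  0.09]))
7.34 [35.1 59.1 68. ] [-0.72  0.08  0.27]
7.64 [35.2 59.5 66.7] [-0.01  2.04  2.9 ]
7.94 [35.2 60.3 65.3] [-0.28  4.01  6.06]
8.24 [35.2 61.1 64. ] [-1.95  7.29  6.77]
8.54 [35.2 61.9 62.6] [-0.91  7.78  6.48]
8.84 [35.3 62.7 61.2] [-1.77  9.04  7.34]
9.14 [35.3 63.4 59.8] [-1.86 10.94  7.4 ]
9.44 [35.3 64.1 58.3] [-2.74 11.93  6.7 ]
9.74 [35.3 64.8 56.8] [-0.94 13.78  7.59]
10.04 [35.3 65.4 55.3] [-2.18 15.42  6.67]
10.34 [35.3 65.9 53.7] [-1.76 16.3   6.16]
10.64 [35.3 66.3 52.2] [-1.37 16.61  5.34]
10.94 [35.3 66.6 50.8] [-3.06 17.76  6.31]
```

The tool was pushed 7 mm towards +y and the ball didn't pass under it, so I'll look.

Run:
```python
from h import *
im,d=vision.grab_frame("wrist");a=cv2.resize(im[160:320,170:370],None,fx=2,fy=2)
print(loc())
ctrl.movel(W(35,68,52));print(loc());ctrl.movel(W(35,68,85));ctrl.pause(.2);print(loc())
T=pose();K,M=wcam(T);im,d=vision.grab_frame("wrist");b=cv2.resize(im[160:320,170:370],None,fx=2,fy=2)
cv2.imwrite("pics/w4.png",np.hstack([a,b]))
im,d=vision.grab_frame("side");cv2.imwrite("pics/s4.png",cv2.resize(im[100:240,230:350],None,fx=4,fy=4))
```

```text
(10.99, array([35.3, 66.6, 50.8]), array([-1.22, 17.33,  6.03]))
(11.24, array([34.6, 67.3, 51.6]), array([-0.19, -0.57,  0.51]))
(11.81, array([34.4, 67.4, 84.1]), array([ 0.06, -0.28, -0.83]))
```

View pics/w4.png

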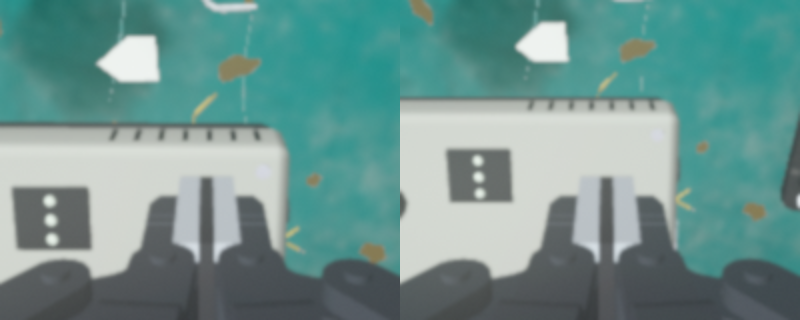

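View pics/s4.png

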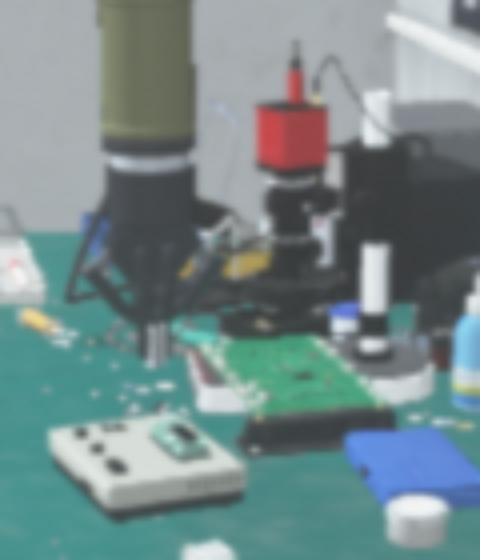

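The fingers hide the knob in both views, so it sits behind them on the -y side. I'll move back over the socket, well above the chip, to see it.

Run:
```python
from h import *
ctrl.movel(W(35,68,105));ctrl.movel(W(35,5,105));ctrl.pause(.1);print(loc())
T=pose();K,M=wcam(T);im,d=vision.grab_frame("wrist")
h,k=proj(K,M,W(35,28,45)),proj(K,M,W(35,50,63));print("hinge",h,"k50",k)
for r in models.masks_of("wrist","lever_knob")[:2]: print(r["point"],r["p"],r["mask"].sum())
for th in np.arange(0,1.5,.2): print(round(th,1),proj(K,M,W(35,28+29*np.sin(th),45+29*np.cos(th))).round(1))
cv2.imwrite("pics/w5.png",cv2.resize(im[160:300,190:370],None,fx=4,fy=4))
print(d[200:260:4,272].round(3),[ (v,deproj(K,M,272,v,d[v,272])[2].round(4)) for v in range(200,260,4)])
```

```text
(12.86, array([ 35. ,   6.9, 104.9]), array([ 0.52,  0.25, -0.08]))
hinge [271.28280518 199.26175439] k50 [271.1084496  171.20005684]
0.0 [271.  210.7]
0.2 [271.  201.1]
0.4 [271.  191.3]
0.6 [271. 182.]
0.8 [271.1 173.7]
1.0 [271.1 166.8]
1.2 [271.2 161.5]
1.4 [271.2 158.1]
[0.206 0.207 0.216 0.207 0.208 0.209 0.209 0.209 0.21  0.211 0.213 0.213
 0.148 0.144 0.139] [(200, np.float64(0.047)), (204, np.float64(0.0469)), (208, np.float64(0.0384)), (212, np.float64(0.0483)), (216, np.float64(0.0482)), (220, np.float64(0.0475)), (224, np.float64(0.0486)), (228, np.float64(0.0491)), (232, np.float64(0.0488)), (236, np.float64(0.0485)), (240, np.float64(0.0476)), (244, np.float64(0.0482)), (248, np.float64(0.1092)), (252, np.float64(0.114)), (256, np.float64(0.1186))]
```

View pics/w5.png

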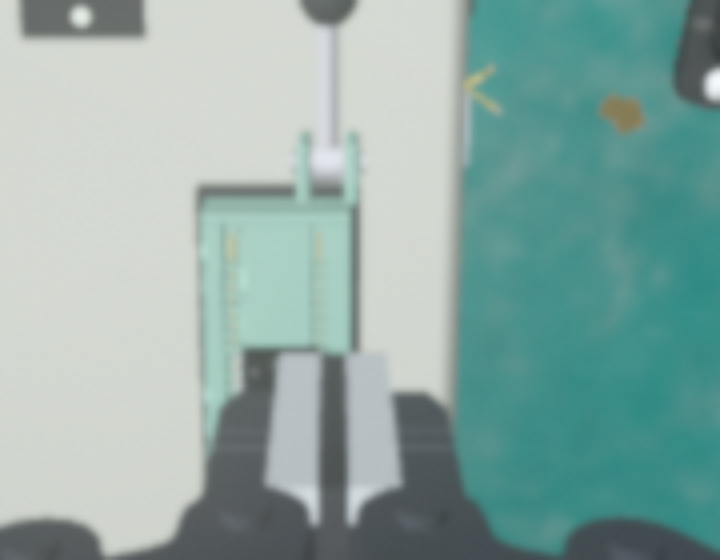

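The knob is now at crop (328,-5), row about 159, so the lever is at about 1.35 rad or more. The contacted side was off-centre, so I'll finish with a centred press on the knob.

Run:
```python
from h import *
ctrl.movel(W(35,54,80));ctrl.movel(W(35,54,60));ctrl.pause(.2);b=loc();print(b)
for z in np.arange(57,45.9,-1.):
    ctrl.movel(W(35,54,z),max_speed=.04);ctrl.pause(.1);l=loc();print(*l)
    if l[2][2]-b[2][2]>14: break
ctrl.movel(W(35,54,80));ctrl.movel(W(35,5,105));ctrl.pause(.15);print(loc())
T=pose();K,M=wcam(T);im,d=vision.grab_frame("wrist");cv2.imwrite("pics/w6.png",cv2.resize(im[130:230,220:320],None,fx=5,fy=5))
for th in (1.0,1.1,1.2,1.3,1.4,1.45): print(th,proj(K,M,W(35,28+29*np.sin(th),45+29*np.cos(th))).round(1))
print([(v,(deproj(K,M,271,v,d[v,271])[2]*1e3).round(1)) for v in range(142,200,3)])
g=cv2.cvtColor(im,cv2.COLOR_BGR2GRAY)[135:185,255:290];m=g<110;ys,xs=np.nonzero(m);print("dark",ys.min()+135,ys.max()+135,xs.min()+255,xs.max()+255)
```

```text
(13.96, array([35.5, 53.7, 60.8]), array([0.61, 0.45, 0.3 ]))
14.31 [35.  54.  57.1] [-0.31  0.11  0.65]
14.66 [35. 54. 56.] [ 0.22  0.88 -0.12]
15.01 [35. 54. 55.] [0.6  0.41 0.38]
15.36 [35. 54. 54.] [ 0.59 -0.39 -0.66]
15.71 [35.1 54.  53.2] [-1.52 -0.12  2.82]
16.06 [35.2 54.1 52.8] [-2.42  0.27  8.78]
16.41 [35.3 54.1 52.4] [-3.67 -0.62 15.01]
(17.42, array([ 34.6,   6.6, 104.3]), array([ 0.52, -0.22,  0.9 ]))
1.0 [271.8 166.4]
1.1 [271.8 163.5]
1.2 [271.9 161.1]
1.3 [271.9 159.2]
1.4 [271.9 157.8]
1.45 [271.9 157.2]
[(142, np.float64(35.3)), (145, np.float64(34.2)), (148, np.float64(36.0)), (151, np.float64(49.9)), (154, np.float64(52.3)), (157, np.float64(51.8)), (160, np.float64(53.1)), (163, np.float64(51.9)), (166, np.float64(48.9)), (169, np.float64(48.6)), (172, np.float64(48.6)), (175, np.float64(48.3)), (178, np.float64(46.9)), (181, np.float64(46.7)), (184, np.float64(47.3)), (187, np.float64(47.3)), (190, np.float64(46.8)), (193, np.float64(47.0)), (196, np.float64(46.4)), (199, np.float64(46.9))]
dark 153 164 267 278
```

View pics/w6.png

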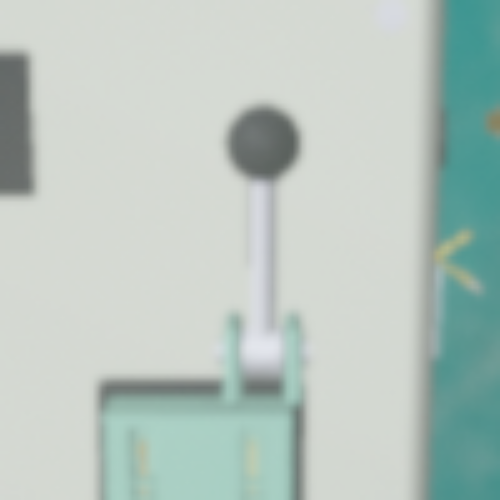

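The press ended on a rigid stop at z 53.2, against 53.5 predicted for closed. The knob is level at crop (263,143), so the lever is closed. Now the start key.

Run:
```python
from h import *
ctrl.movel(W(-40,-44,105));ctrl.movel(W(-40,-44,50),max_speed=.1);ctrl.pause(.25);b=loc();print(b)
for z in np.arange(46,35.9,-.7):
    ctrl.movel(W(-40,-44,z),max_speed=.03);ctrl.pause(.15)
    f=np.mean([loc()[2][2] for _ in range(1)]);l=loc();print(*l)
    if f-b[2][2]>5.5 or l[1][2]<37.9: break
ctrl.movel(W(-40,-44,60),max_speed=.05);ctrl.movel(W(-40,-44,150));ctrl.pause(.3);print(loc())
T=pose();K,M=wcam(T);im,d=vision.grab_frame("wrist")
for t in((-40,-44,42),(-40,4,42)):
    u,v=proj(K,M,W(*t)).round().astype(int);print(t,u,v,deproj(K,M,u,v,d[v,u])*1e3)
```

```text
(19.17, array([-39.6, -44. ,  50.6]), array([ 0.02, -0.42,  0.11]))
19.6 [-40. -44.  46.] [0.75 0.08 0.5 ]
20.0 [-40.  -44.   45.3] [ 0.3  -0.34  0.72]
20.4 [-40.  -44.   44.6] [-0.19  0.22 -0.23]
20.8 [-40.  -44.   43.9] [-0.44  0.15 -0.43]
21.2 [-40.  -44.   43.2] [-0.42  0.01 -0.01]
21.6 [-40.  -44.   42.5] [ 0.   0.1 -0.4]
22.0 [-39.9 -44.   41.9] [-0.08 -0.65  2.1 ]
22.4 [-39.9 -44.   41.1] [ 0.13 -0.13  1.85]
22.8 [-39.9 -44.   40.4] [ 0.51 -0.01  2.75]
23.2 [-39.9 -44.   39.7] [0.24 1.07 3.22]
23.6 [-39.9 -44.   39. ] [1.25 0.06 3.87]
24.0 [-39.9 -44.   38.3] [-0.5  -0.39  4.53]
24.4 [-39.9 -44.   38. ] [-1.19  1.04  8.37]
(26.05, array([-40.3, -43.9, 149.3]), array([-0.37,  0.46,  0.19]))
(-40, -44, 42) 272 210 [508.48886498  90.61599335  41.72193498]
(-40, 4, 42) 272 154 [495.66257371 136.35307455  41.10154532]
```

The force traced the key's spring to its stop (4 mm), and the key came back up to 41.7 mm. The arm is clear of everything, so I'll hand in.

Run:
```python
from h import *
print(ticket.close_job())
```

```text
the job is handed in; nothing more can be done
None
```

The lever on the programmer with the chip is down at its stop; after that I pressed its start key to its stop and it came back up, then withdrew the arm and handed the job in at about 26 s (no verdict was returned).

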